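# Turn the vial carousel to the reader and start it

## Task

Gently push the arms of the four-armed vial carousel around with a closed fingertip, either way, until the blue-capped vial stands squarely in front of the reader, its arm pointing straight along the yellow arrow; then press the green start button fully down, let it spring back, and move clear. Only push: do not pinch the carousel or lift it off its spindle, do not press the button before the blue vial is in place, and leave the other things on the bench where they are.

Things in the scene. Friction and masses are not known exactly. Their poses are not given: they have to be found in the camera images.
- carousel: Turning carousel: white hub 46 mm across (steel knob on it 70 mm above the bench) with four level arms 90 degrees apart, each ending in a vial. Origin on the vertical turning axis, 22 mm above the bench; z up; x along the arm of the blue cap; counterclockwise from above follow red, green, white. It turns either way without stops, stays where left, and lifts off if pulled up.
- blue_arm (a point): Point on the aluminium arm of the blue cap (blue strip on its top), 55 mm from the axis, mid-height, 45 mm above the bench. All arms: 12 mm wide, bare from 23 to 88 mm from the axis, 36 to 54 mm above the bench. About 2 N pushed sideways here turns the carousel.
- blue_cap (a point): Centre of the blue cap (28 mm across) 105 mm from the axis, 78 mm above the bench; moves with the carousel. The vials are fixed in black cups 34 mm across, centred 105 mm from the axis; cap tops 80 mm above the bench.
- read_mark (a point): Where the centre of the blue cap must come: 105 mm from the carousel's axis towards the reader block, 78 mm above the bench.
- reader: Fixed vial reader. Origin on the bench under the carousel's axis, z up, x towards its reader block: a white box with blue band, 62 x 86 mm, top 84 mm above the bench, near face 140 mm from the axis; the yellow arrow on its top points at the axis. Under the carousel is a round grey bed 250 mm across, top 20 mm above the bench: a fingertip fits between two arms down to 30 mm above the bench.
- start_top (a point): Centre of the top of the green start button (34 mm across) on a grey box 90 x 80 x 40 mm fixed to the bench, on either side of the reader. Pressed straight down: full travel 6 mm, 5 N when fully down.
- start (a joint): Travel of the start button: 0 up, 0.006 m fully down; springs back when released.
- tip_box: Loose pipette-tip box, orange with a clear top, 87 x 112 x 45 mm; a bystander, not to be disturbed. Origin at the centre of its underside.
- amber: Loose amber reagent bottle, 60 mm across, 120 mm high; a bystander, not to be disturbed. Origin at the centre of its underside.
- jug: Loose white bottle with red cap, 84 mm across, 170 mm high; a bystander, not to be disturbed. Origin at the centre of its underside.
- beaker: Loose glass beaker, 66 mm across, 75 mm high; a bystander, not to be disturbed. Origin at the centre of its underside.
- vial_a: Loose glass vial with white cap, 27 mm across, 50 mm high; a bystander, not to be disturbed. Origin at the centre of its underside.
- vial_b: Loose glass vial with orange cap, 27 mm across, 50 mm high; a bystander, not to be disturbed. Origin at the centre of its underside.
Not all that is in view belongs to the job. What is shaped like the part that bears start_top but red is not meant.

How it is judged (in metres and radians):
On the way, in this order (a step that is already met when the one before it is completed fails the run):
1. the blue-capped vial stands in front of the reader (horizontal distance between blue_cap and read_mark below 0.009 m and angular speed of carousel below 0.1 rad/s), for 0.2 s.
2. the start button is pressed down with the vial in place (horizontal distance between blue_cap and read_mark below 0.009 m and value of joint start above 0.0045 m), for 0.05 s.
At the end, for the whole second after the job is handed in: The blue cap's centre is within 9 mm (horizontally) of the read mark, the carousel is at rest and seated on its spindle, and the start button has been pressed and is up again (horizontal distance between blue_cap and read_mark below 0.009 m and angular speed of carousel below 0.05 rad/s and value of joint start below 0.0015 m and distance of carousel from where it was at the start of the episode below 0.003 m); the robot touches nothing.
It fails at once if the carousel is lifted off its seat (6 mm) (distance of carousel from where it was at the start of the episode above 0.006 m).
It fails at once if the carousel is pinched or shoved hard (over 30 N) (contact force between the fingers and carousel above 30 N).
It fails at once if the button is pressed while the blue vial is not at the reader (value of joint start above 0.003 m and not (horizontal distance between blue_cap and read_mark below 0.009 m)).
It fails at once if a bystander (tip box, bottle, beaker, loose vial) is moved over 20 mm, lifted or tipped (distance of any of tip_box, amber, jug, beaker, vial_a, vial_b from where it was at the start of the episode above 0.02 m or angle between any of tip_box, amber, jug, beaker, vial_a, vial_b's own z axis and vertical above 0.4 rad).
It also fails if it takes over 61 s, if anything falls off the work surface, if the arm or the gripper's body presses on something with over 40 N, if the wrist force passes 120 N, or if a joint passes its speed limit or range.

## Robot

A 6-joint arm with a two-finger parallel gripper is mounted at the origin on the work surface. World frame = base frame: x ahead of the robot, y to its left, z up, the work surface at z = 0. Lengths are in mm, angles in rad, forces in N, time in s.
With the tool pointing down it reaches from about 275 to 1000 mm from the base axis. Payload 8.4 kg.
Tool frame: the origin (TCP) lies midway between the tips of the shut fingers; the grasp point (between the pads) lies grip_point_offset behind it (grip_point_offset is the distance from the TCP to the grasp point, in mm); z points along the fingers, y is the line along which they close (so a half turn about z gives the same grasp; the last joint's range is limited). The gripper opens to 85 mm and grips with 20 to 120 N. Pads are 22 mm wide; open, the fingers measure 114 mm over their backs; the gripper's body (76 mm by 85 mm) begins 54 mm behind the grasp point. The pads swing forward as they close: fully open they stand 13 mm farther back than shut.
Start: joints at [-1.184, 0.353, 1.633, -0, 1.155, -0.002], TCP at [236.923, -578.356, 231.281] pointing down, gripper open.
Joint ranges: [-2.63, 2.63], [-0.92, 2.1], [0.06, 2.66], [-1.3, 4.44], [0, 2.69], [-3.02, 3.02]. Speed limits (rad/s): [2.22, 2.22, 2.79, 3.14, 3.14, 3.14].

## Interface

Orientations are given as a unit quaternion [x, y, z, w].
In Python, from plant import * gives the robot as it stands.
- The arm moves only by the shell command python3 -m crank 'ROWS' [FORCE]. ROWS is JSON, a list of rows, each a list of 7 numbers: the shift along the tool's x, y, z in mm, then the turn, a rotation vector about the tool's x, y, z in degrees, then the opening, from 0 (shut) to 1 (fully open). A call has 1 to 12 rows; each row shifts and turns the commanded pose from where the row before left it, along the tool's axes as they then stand; what a row does not reach is not made up. A row lasts 1/8 s, in which the tool goes at most 62.5 mm and 10.7 degrees, less where a joint would pass 70% of its speed; a pose out of reach is approached as far as the arm can. A call is refused whole if a number of a shift passes 62.5 or a number of a turn 10.7, either way. A call with a gripper value outside its range is refused whole. The fingers move at their own pace and stop on an object; FORCE is the grip in N (left out, the last holds). Time passes only in rows, so rows that do not move let the fingers close. It gives the time, the measured TCP pose, the force, the opening and the grip force at its end, in the units of the state.
- read_state(): the state, without advancing time (a new reading comes with each control period).
- grab_frame(name): name is "scene" or "top" or "wrist"; returns (picture, depth): 420x560x3 uint8, red, green, blue; 420x560 float32, mm along the optical axis (not along the pixel's ray), 0 where there is no reading.
- get_calibration(name): a dict with "K" (3x3 intrinsics, pixels), "rvec" (rotation vector, rad) and "tvec" (3), from world to camera coordinates, as OpenCV has them; the wrist camera has in their place "tool_from_camera" (4x4, takes a point from camera to tool coordinates, whose origin is the TCP and whose axes are the flange's). Camera axes: x right, y down, z forward; pixel columns grow to the right and rows downward; lengths in mm; the calibration is good to about 2 mm. A picture is of the moment at which its call begins: read the wrist's pose just before it. get_calibration takes no time and is no camera call.
- sign_off(): hands the job in; it is judged then, once.
The state is a dict: "t": time; "q": joint angles; "qd": joint speeds; "joint_torque": joint torques, N m; "ee_pos": TCP position; "tcp_rot": TCP orientation; "force": force on the tool from outside, world axes, zero at the start; "wrist_torque": the same for the moment, N m; "gripper_width": opening from 0.0 (shut) to 1.0 (fully open); "finger_force": force on a finger pad.
Only numpy, scipy, OpenCV 4.12 (cv2) and the standard library are available. Lean on these libraries where they do the work, as an engineer would, in place of code of your own. Each camera call takes 0.05 s, during which the arm holds its last target. There are 200 camera calls.

## Working session

There is one attempt and no reset: what is moved stays moved. The work goes in short steps, Python scripts to look and compute and a shell command to move; the robot and the scene stay as the last step left them, time stands still between calls to the robot, and variables do not carry over. Pictures are saved under pics/ and viewed, at most 10 in all, crops included, and the job is handed in when it is done.

```bash
mkdir -p pics; ls
python3 - <<'E'
from plant import *
import cv2
s=read_state();print({k:s[k] for k in('t','ee_pos','tcp_rot','gripper_width','force')})
for n in('top','scene'):
    p,d=grab_frame(n);cv2.imwrite(f'pics/{n}0.png',p[:,:,::-1]);
    import numpy as np;np.save(f'{n}0.npy',d)
    c=get_calibration(n);print(n,c)
E
```

```text
pics
{'t': 0.0, 'ee_pos': array([ 236.73600371, -577.88567187,  230.53759151]), 'tcp_rot': array([ 9.81166735e-01,  1.93161310e-01, -1.21623506e-04, -7.28862236e-04]), 'gripper_width': 1.0030183836144828, 'force': array([-0.3828397 , -0.43322638, -0.12696498])}
top {'K': array([[418.74344505,   0.        , 283.69938841],
       [  0.        , 418.74344505, 204.07829399],
       [  0.        ,   0.        ,   1.        ]]), 'rvec': array([ 2.1063661 , -2.16397523,  0.2071156 ]), 'tvec': array([   9.50293939,  521.79823232, 1200.32873811])}
scene {'K': array([[441.78913932,   0.        , 281.65176466],
       [  0.        , 441.78913932, 210.41869465],
       [  0.        ,   0.        ,   1.        ]]), 'rvec': array([ 0.66767879,  2.63939298, -1.162975  ]), 'tvec': array([ 456.83545759, -106.73776444, 1275.0793398 ])}
```

View pics/top0.png

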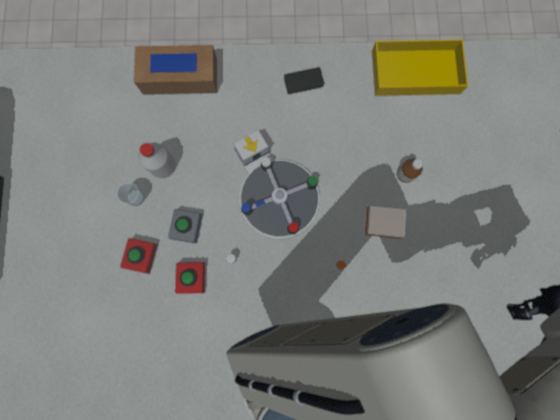

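View pics/scene0.png

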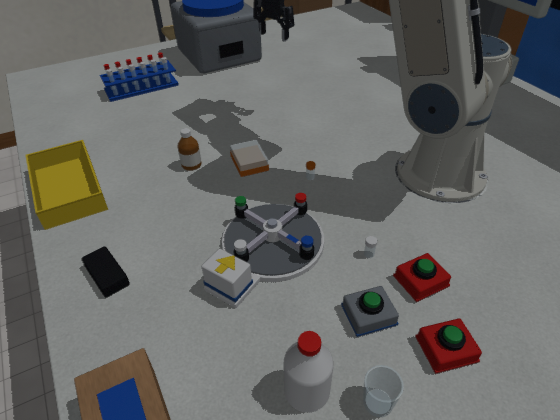

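In the top view the hub is at (279,196), the blue cap at (247,208), white at (267,162), green at (313,182), red at (293,228), and the reader with its arrow at (252,147). Three boxes carry green buttons: grey at (185,225), red at (138,255) and red at (190,277). The grey one fits the description, since red boxes are not meant. I'll confirm it in a crop and measure.

```bash
cat > h.py <<'E'
import numpy as np,cv2
from plant import *
from scipy.spatial.transform import Rotation as R
def cam(n,s=None):
    c=get_calibration(n)
    if n=='wrist':
        T=c['tool_from_camera'];Rt=R.from_quat(s['tcp_rot']).as_matrix()
        return c['K'],Rt@T[:3,:3],Rt@T[:3,3]+s['ee_pos']
    M=cv2.Rodrigues(c['rvec'])[0];return c['K'],M.T,-M.T@c['tvec']
def atz(C,uv,z):
    K,A,o=C;uv=np.atleast_2d(uv).astype(float)
    r=np.c_[uv,np.ones(len(uv))]@np.linalg.inv(K).T@A.T
    return (o+r*((z-o[2])/r[:,2])[:,None])[:,:2]
def proj(C,P):
    K,A,o=C;p=(np.atleast_2d(P)-o)@A@K.T;return p[:,:2]/p[:,2:]
def cloud(C,d):
    K,A,o=C;v,u=np.mgrid[:420,:560];r=np.stack([u,v,np.ones_like(u)],-1)@np.linalg.inv(K).T@A.T
    return o+r*d[...,None]
def blob(p,lo,hi,box,mn=6):
    h=cv2.cvtColor(p,cv2.COLOR_RGB2HSV);m=cv2.inRange(h,np.array(lo),np.array(hi))
    x0,y0,x1,y1=box;k=np.zeros_like(m);k[y0:y1,x0:x1]=m[y0:y1,x0:x1]
    n,l,st,c=cv2.connectedComponentsWithStats(k)
    i=1+np.argmax(st[1:,4]);return c[i],st[i,4],l==i
E
python3 - <<'E'
from h import *
p=cv2.imread('pics/top0.png')[:,:,::-1].copy();d=np.load('top0.npy');C=cam('top')
W=cloud(C,d)
box=(235,150,325,240)
for n,lo,hi,z,b in[('blue',(105,120,40),(130,255,255),80,(238,198,256,217)),('green',(45,80,30),(80,255,255),80,box),('red',(0,150,60),(8,255,255),80,(284,218,303,238)),('arrow',(18,120,100),(35,255,255),84,(230,130,275,160)),('btn',(45,80,30),(80,255,255),50,(165,205,205,245)),('orangecap',(0,120,40),(18,255,255),50,(330,258,350,272))]:
    c,a,m=blob(p,lo,hi,b);print(n,c,a,atz(C,c,z),'z',np.median(W[m],0))
    if n=='arrow':
        pts=np.argwhere(m)[:,::-1];print(cv2.minAreaRect(pts.astype(np.float32)))
print('hub',W[196,279],atz(C,(279,196),70))
# reader block top
m=(abs(W[...,2]-84)<8);k=np.zeros_like(m);k[120:170,225:275]=m[120:170,225:275]
xy=W[k][:,:2];print('reader',len(xy),cv2.minAreaRect(xy.astype(np.float32)))
# bed top
m=(abs(W[...,2]-20)<5);k=np.zeros_like(m);k[145:245,232:330]=m[145:245,232:330]
print('bed',cv2.minEnclosingCircle(W[k][:,:2].astype(np.float32)))
m=(abs(W[...,2]-40)<5);k=np.zeros_like(m);k[200:250,160:205]=m[200:250,160:205]
print('box',cv2.minAreaRect(W[k][:,:2].astype(np.float32)))
m=np.zeros_like(k);m[200:250,160:205]=1;m&=W[...,2]>46;print('btntop',m.sum(),np.median(W[m],0))
cr=p[115:295,110:350][:,:,::-1];cv2.imwrite('pics/crop0.png',cv2.resize(cr,None,fx=3.2,fy=3.2,interpolation=cv2.INTER_CUBIC))
E
```

```text
blue [245.91304348 207.31884058] 69 [[509.15949432 105.43210853]] z [509.65793966 105.20288095  80.8236    ]
green [312.06756757 180.71621622] 74 [[583.19496043 -88.97628369]] z [582.53592886 -88.71609418  80.16686479]
red [293.10769231 227.16923077] 65 [[447.87775109 -29.05569506]] z [448.07904985 -28.85820078  80.30795949]
arrow [250.58252427 144.2815534 ] 103 [[697.4053846   89.03144061]] z [696.8306019   90.54602235  85.69883858]
((250.17242431640625, 143.56895446777344), (12.998674392700195, 11.327415466308594), 21.801406860351562)
btn [181.94594595 223.94594595] 111 [[469.72321113 295.68185927]] z [468.02681033 292.73744965  62.48116605]
orangecap [340.52941176 264.56862745] 51 [[ 338.88165962 -164.20844033]] z [ 337.91375026 -164.5755014    51.17672483]
hub [541.78798615   8.95070217  71.29119174] [[542.04598659   8.94124189]]
reader 656 ((674.5755004882812, 78.1474838256836), (113.80625915527344, 86.3231430053711), 29.566566467285156)
bed ((577.4214477539062, 32.616519927978516), 162.59120178222656)
box ((467.27783203125, 293.731201171875), (80.69535827636719, 90.02088928222656), 78.93453979492188)
btntop 246 [465.28648318 291.42696619  56.23098451]
```

View pics/crop0.png

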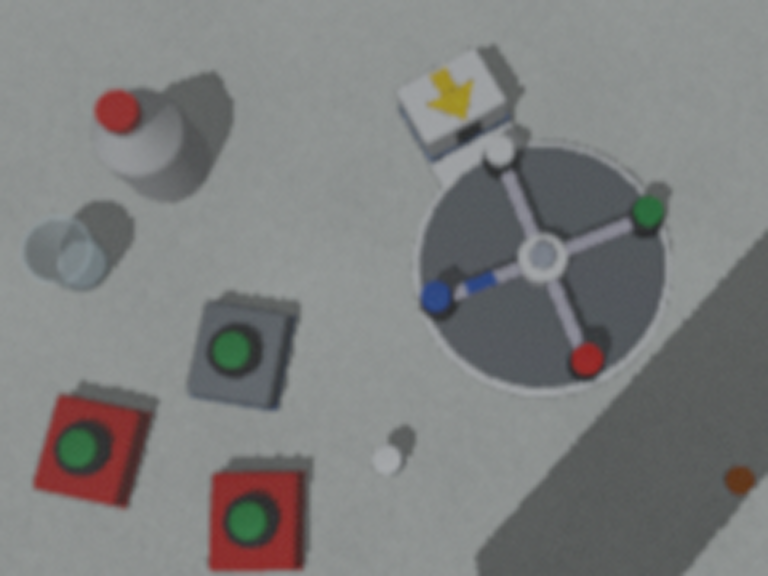

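The crop confirms the grey box with its green button at (232,350), which is the only non-red one. The blue vial stands about 80° counterclockwise of the arrow, so I'll push clockwise. I'll shut the fingers and move above the sector between the blue and red arms.

```bash
python3 -m crank '[[0,0,-10,0,0,0,0],[39,-40,-5,0,0,0,0],[39,-40,-5,0,0,0,0],[39,-40,-5,0,0,0,0],[39,-40,-5,0,0,0,0],[39,-40,-5,0,0,0,0],[39,-40,-5,0,0,0,0],[39,-40,-5,0,0,0,0],[39,-40,-5,0,0,0,0],[39,-40,-5,0,0,0,0],[39,-40,-5,0,0,0,0],[39,-40,-5,0,0,0,0]]' 20
python3 -m crank '[[0,0,0,0,0,-10,0],[0,0,0,0,0,-10,0],[0,0,0,0,0,-10,0],[0,0,0,0,0,-10,0],[0,0,0,0,0,-10,0],[0,0,0,0,0,-10,0],[0,0,0,0,0,-10,0],[0,0,0,0,0,-10,0],[0,0,0,0,0,-9,0],[0,0,0,0,0,0,0]]'
python3 - <<'E'
from h import *
s=read_state();print(s['t'],s['ee_pos'],R.from_quat(s['tcp_rot']).as_matrix().round(3),s['q'].round(2) if hasattr(s['q'],'round') else s['q'],s['gripper_width'],s['force'])
p,d=grab_frame('wrist');cv2.imwrite('pics/w1.png',p[:,:,::-1]);np.savez('w1.npz',d=d,pos=s['ee_pos'],rot=s['tcp_rot'])
print(get_calibration('wrist'))
try: print(grip_point_offset)
except Exception as e: print(e)
E
```

```text
t: 1.6
ee_pos: [467.7, -6.7, 297.4]
tcp_rot: [0.981, 0.193, 0.001, 0.0]
force: [1.1, -0.1, 1.2]
gripper_width: -0.002
finger_force: 0.0
t: 2.85
ee_pos: [467.2, -8.6, 296.8]
tcp_rot: [0.565, 0.825, 0.0, 0.0]
force: [0.1, 0.0, 0.1]
gripper_width: 0.001
finger_force: 0.0
2.85 [467.20750201  -8.57541321 296.82206703] [[-0.362  0.932  0.001]
 [ 0.932  0.362 -0.   ]
 [-0.     0.001 -1.   ]] [-0.02  0.04  1.88 -0.    1.23 -0.39] 0.0009359420518096479 [0.06461015 0.00027203 0.14291707]
{'K': array([[299.61906757,   0.        , 277.16899854],
       [  0.        , 299.61906757, 208.19891378],
       [  0.        ,   0.        ,   1.        ]]), 'tool_from_camera': array([[ 2.51962917e-04, -9.55291006e-01, -2.95667093e-01,
         7.44713895e+01],
       [ 9.99999852e-01,  9.84316167e-05,  5.34154950e-04,
         7.15754544e-01],
       [-4.81170430e-04, -2.95667184e-01,  9.55290890e-01,
        -1.42720468e+02],
       [ 0.00000000e+00,  0.00000000e+00,  0.00000000e+00,
         1.00000000e+00]])}
18.700000000000003
```

View pics/w1.png

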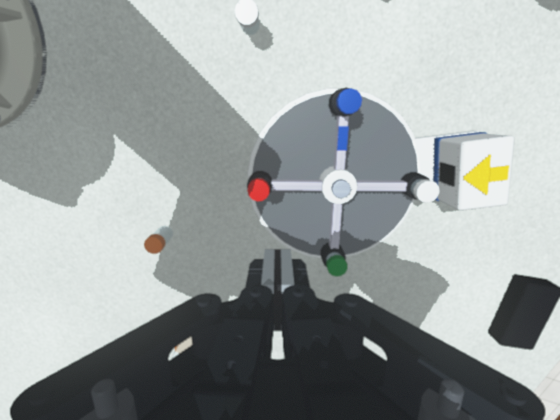

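The wrist view shows the hub at (342,188), blue at (348,100), red (259,188), green (337,265), white (427,190), and the reader's top face around (480,170) with the arrow pointing left at the axis. Next I'll measure these precisely.

```bash
cat > meas.py <<'E'
from h import *
def circ(C,center,r,z):
    a=np.linspace(0,2*np.pi,60);return proj(C,np.c_[center[0]+r*np.cos(a),center[1]+r*np.sin(a),np.full(60,z)])
def colorcap(p,C,lo,hi,guess,rad=35,z=80):
    h=cv2.cvtColor(p,cv2.COLOR_RGB2HSV);m=cv2.inRange(h,np.array(lo),np.array(hi))
    k=np.zeros_like(m);u=proj(C,[*guess,z])[0];cv2.circle(k,tuple(int(v) for v in u),int(rad),255,-1);m&=k
    n,l,st,c=cv2.connectedComponentsWithStats(m);i=1+np.argmax(st[1:,4]);return atz(C,c[i],z)[0]
BL=((105,120,40),(130,255,255));GR=((45,80,20),(85,255,255));RD=((0,150,60),(8,255,255))
E
python3 - <<'E'
from meas import *
f=np.load('w1.npz');s=dict(ee_pos=f['pos'],tcp_rot=f['rot']);C=cam('wrist',s)
p=cv2.imread('pics/w1.png')[:,:,::-1].copy()
def q(lo,hi,b,z,n):
    c,a,m=blob(p,lo,hi,b);w=atz(C,c,z)[0];print(n,c,a,w);return w,m
b,_=q(*BL,(330,80,370,118),79,'blue');g,_=q(*GR,(320,250,355,280),79,'green');r,_=q(*RD,(245,175,275,203),79,'red')
ar,m=q((18,120,100),(35,255,255),(450,140,520,200),84,'arrow')
h=atz(C,(342,188),70)[0];print('hub',h,'mid bg',(b+g)/2)
W=cloud(C,f['d'])
k=(W[...,2]>79)&(W[...,2]<90);k2=np.zeros_like(k);k2[120:220,440:530]=k[120:220,440:530]
xy=W[k2][:,:2];rc=cv2.minAreaRect(xy.astype(np.float32));print('block',rc,'zmed',np.median(W[k2][:,2]))
ax=(b+g)/2
an=lambda v:np.degrees(np.arctan2(v[1],v[0]))
print('blue',an(b-ax),'green',an(g-ax)+180,'red',an(r-ax)-90,'blkcentre',an(np.array(rc[0])-ax),'arrow',an(ar-ax))
P=atz(C,np.argwhere(m)[:,::-1],84);e,v=np.linalg.eigh(np.cov(P.T));print('arrow dir',an(v[:,1]),e)
k=(W[...,2]>46);k3=np.zeros_like(k);c=proj(C,[468,293,60]);print('btn pix',c)
# top cam hub
t=cv2.imread('pics/top0.png')[:,:,::-1].copy();Ct=cam('top');d=np.load('top0.npy');Wt=cloud(Ct,d)
for z0,z1,n in((64,75,'knob'),):
    for nm,w in(('w',W),('t',Wt)):
        k=(w[...,2]>z0)&(w[...,2]<z1)&(np.hypot(w[...,0]-ax[0],w[...,1]-ax[1])<30);print(nm,k.sum(),w[k].mean(0))
k=(Wt[...,2]>79)&(Wt[...,2]<92)&(np.hypot(Wt[...,0]-695,Wt[...,1]-89)<56)&(np.hypot(Wt[...,0]-ax[0],Wt[...,1]-ax[1])>132)
rc=cv2.minAreaRect(Wt[k][:,:2].astype(np.float32));print('top block',rc,an(np.array(rc[0])-ax))
E
```

```text
blue [348.54347826 100.96442688] 506 [510.99013035 105.12710466]
green [336.44011976 265.04491018] 334 [584.43606164 -88.40424587]
red [258.51498638 189.47956403] 367 [451.36589717 -28.61893139]
arrow [485.61753494 174.68869123] 787 [699.27910663  88.48898803]
hub [549.41189435   9.15833187] mid bg [547.713096    8.3614294]
block ((699.2002563476562, 88.53010559082031), (62.302406311035156, 85.66380310058594), 28.402816772460938) zmed 84.4792839888159
blue 110.7819565715544 green 110.78195657155446 red -249.00200261873098 blkcentre 27.888286885047062 arrow 27.863815491625562
arrow dir -151.71073715329365 [ 77.23610595 151.81980405]
btn pix [[385.34536305 -99.18829787]]
w 276 [548.62506692   7.93198014  69.87657586]
t 49 [546.61420614   9.66256916  70.46145183]
top block ((696.2626953125, 89.97648620605469), (63.54458999633789, 85.57814025878906), 29.796451568603516) 28.784958581837255
```

```bash
python3 -m crank '[[23,18,0,0,0,0,0],[23,18,0,0,0,0,0],[0,0,50,0,0,0,0],[0,0,50,0,0,0,0],[0,0,50,0,0,0,0],[0,0,50,0,0,0,0],[0,0,40,0,0,0,0],[0,0,20,0,0,0,0],[0,0,0,0,0,0,0],[0,0,0,0,0,0,0]]'
python3 - <<'E'
from h import *
s=read_state();M=R.from_quat(s['tcp_rot']).as_matrix();print(s['ee_pos'],s['force'],M[:2,:2].T@(s['ee_pos'][:2]-[547.9,8.2]))
E
```

```text
t: 4.15
ee_pos: [484.7, 47.4, 37.1]
tcp_rot: [0.565, 0.825, 0.0, 0.0]
force: [0.3, -0.0, 0.6]
gripper_width: -0.003
finger_force: 0.0
[484.73484416  47.42009833  37.12835901] [ 0.29083892 -0.03588992  0.5545466 ] [ 59.40153659 -44.71583191]
```

```bash
python3 -m crank '[[0,6,0,0,0,0,0],[0,6,0,0,0,0,0],[0,5,0,0,0,0,0],[0,3,0,0,0,0,0],[0,2,0,0,0,0,0],[0,0,0,0,0,0,0]]';python3 -m crank '[[0,2,0,0,0,0,0],[0,2,0,0,0,0,0],[0,0,0,0,0,0,0]]'; python3 -m crank '[[0,2,0,0,0,0,0],[0,2,0,0,0,0,0],[0,0,0,0,0,0,0]]'
```

```text
t: 4.9
ee_pos: [504.4, 55.3, 36.2]
tcp_rot: [0.564, 0.826, -0.0, -0.0]
force: [-0.2, -0.7, 0.4]
gripper_width: -0.0
finger_force: 0.0
t: 5.28
ee_pos: [508.2, 56.8, 36.2]
tcp_rot: [0.564, 0.825, -0.0, -0.0]
force: [-0.1, -1.5, -0.2]
gripper_width: -0.0
finger_force: 0.0
t: 5.65
ee_pos: [511.8, 58.4, 36.2]
tcp_rot: [0.564, 0.825, -0.0, -0.0]
force: [-2.6, 1.1, 0.4]
gripper_width: 0.001
finger_force: 1.0
```

Contact (about 2.6 N, tool offset 15.5 mm from the arm's line). Next, arc clockwise at 5° per row.

```bash
python3 -m crank '[[0.6,2.6,0,0,0,2.5,0],[1.1,5.3,0,0,0,5,0],[1.1,5.3,0,0,0,5,0],[1.1,5.3,0,0,0,5,0],[1.1,5.3,0,0,0,5,0],[1.1,5.3,0,0,0,5,0],[1.1,5.3,0,0,0,5,0],[1.1,5.3,0,0,0,5,0],[0.6,2.6,0,0,0,2.5,0],[0,0,0,0,0,0,0]]'
cat > st.py <<'E'
from meas import *
s=read_state();M=R.from_quat(s['tcp_rot']).as_matrix();an=lambda v:np.degrees(np.arctan2(v[1],v[0]))
print(s['ee_pos'],'toolx',an(M[:2,0]),'rel',M[:2,:2].T@(s['ee_pos'][:2]-[547.9,8.2]),s['force'])
for n in('wrist','top'):
    C=cam(n,s);p,d=grab_frame(n);W=cloud(C,d);h=cv2.cvtColor(p,cv2.COLOR_RGB2HSV)
    cv2.imwrite(f'pics/{n}_{s["t"]:.2f}.png',p[:,:,::-1])
    for nm,(lo,hi),o in(('blue',BL,0),('red',RD,90),('green',GR,180)):
        m=(cv2.inRange(h,np.array(lo),np.array(hi))>0)&(W[...,2]>76)&(W[...,2]<84)&(abs(np.hypot(W[...,0]-547.9,W[...,1]-8.2)-105)<22)
        if m.sum()>15: w=W[m].mean(0);print(n,nm,m.sum(),w.round(1),'blue angle',(an(w-[547.9,8.2,0])-o+180)%360-180)
E
python3 st.py
```

```text
t: 6.9
ee_pos: [553.0, 69.7, 36.2]
tcp_rot: [0.813, 0.583, 0.0, 0.0]
force: [-0.3, 1.0, -0.4]
gripper_width: 0.001
finger_force: 0.5
[552.96288922  69.66935185  36.24623928] toolx 71.29400225696662 rel [ 59.84606712 -14.9185195 ] [-0.33112443  1.03785739 -0.39146397]
wrist blue 4738 [590.9 104.8  80. ] blue angle 66.01634899708853
top green 62 [503.9 -87.1  80.5] blue angle 65.2391260140356
```

The arm leads the tool by about 5° (blue at about 66°, target 28.2°). I'll continue about 34° and then check.

```bash
python3 -m crank '[[0.6,2.6,0,0,0,2.5,0],[1.1,5.3,0,0,0,5,0],[1.1,5.3,0,0,0,5,0],[1.1,5.3,0,0,0,5,0],[1.1,5.3,0,0,0,5,0],[1.1,5.3,0,0,0,5,0],[0.6,2.6,0,0,0,2.5,0],[0.4,1.6,0,0,0,1.5,0],[0.2,1.1,0,0,0,1,0],[0.2,1.1,0,0,0,1,0],[0,0,0,0,0,0,0]]'; python3 st.py
```

```text
t: 8.38
ee_pos: [586.1, 56.5, 36.3]
tcp_rot: [0.946, 0.324, 0.0, 0.0]
force: [-0.2, 1.5, 0.1]
gripper_width: 0.001
finger_force: 0.9
[586.10977271  56.464581    36.31076154] toolx 37.77579480240519 rel [ 59.76712184 -14.74271298] [-0.16788093  1.5326621   0.09672514]
wrist blue 4678 [637.6  65.6  80. ] blue angle 32.5911540122824
```

```bash
python3 -m crank '[[0.2,1.1,0,0,0,1,0],[0.2,1.1,0,0,0,1,0],[0.2,1.1,0,0,0,1,0],[0.2,1.1,0,0,0,1,0],[0.1,0.4,0,0,0,0.4,0],[0,0,0,0,0,0,0]]'; python3 st.py
python3 -m crank '[[0,-5,0,0,0,0,0],[0,-10,0,0,0,0,0],[0,-10,0,0,0,0,0],[0,0,-40,0,0,0,0],[0,0,-50,0,0,0,0],[0,0,-50,0,0,0,0],[0,0,-50,0,0,0,0],[0,0,-50,0,0,0,0],[-30,-25,0,0,0,0,0],[-30,-25,0,0,0,0,0],[-30,-25,0,0,0,0,0],[0,0,0,0,0,0,0]]'; python3 st.py; ls pics
```

```text
t: 9.22
ee_pos: [589.8, 53.1, 36.4]
tcp_rot: [0.958, 0.287, 0.0, 0.0]
force: [0.9, 2.9, -1.0]
gripper_width: -0.006
finger_force: 1.0
[589.75895157  53.11829501  36.36294424] toolx 33.37190693136763 rel [ 59.66541332 -14.48665604] [ 0.90254704  2.9321778  -1.01541486]
wrist blue 4671 [642.   58.1  80. ] blue angle 27.93632936682951
t: 10.82
ee_pos: [456.7, 87.6, 276.3]
tcp_rot: [0.958, 0.288, -0.0, -0.0]
force: [1.0, -0.3, 0.3]
gripper_width: 0.006
finger_force: 0.0
[456.74717845  87.55582789 276.2735464 ] toolx 33.44341817630787 rel [ -32.32663811 -116.45242993] [ 1.01938336 -0.25867808  0.26980381]
wrist blue 620 [640.5  57.6  80.1] blue angle 28.07687592371795
wrist red 449 [499.9 100.4  80.2] blue angle 27.497362953368963
wrist green 353 [457.  -40.6  80. ] blue angle 28.246999712707407
top green 60 [454.  -40.4  80.7] blue angle 27.370459660024267
crop0.png
scene0.png
top0.png
top_10.82.png
top_6.90.png
top_8.38.png
top_9.22.png
w1.png
wrist_10.82.png
wrist_6.90.png
wrist_8.38.png
wrist_9.22.png
```

View pics/wrist_10.82.png

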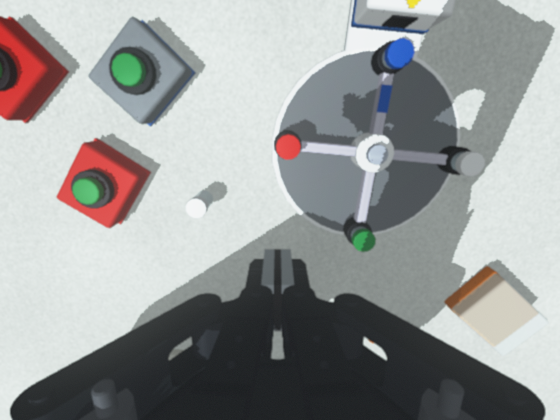

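Run:
```python
from h import *
s=read_state();C=cam('wrist',s);p,d=grab_frame('wrist');W=cloud(C,d)
k=(W[...,2]>81)&(W[...,2]<88)&(np.hypot(W[...,0]-699,W[...,1]-88.5)<57)
rc=cv2.minAreaRect(W[k][:,:2].astype(np.float32));v=np.array(rc[0])-[547.9,8.2];print('block',rc,np.degrees(np.arctan2(v[1],v[0])))
h=cv2.cvtColor(p,cv2.COLOR_RGB2HSV)
m=(cv2.inRange(h,(45,80,20),(85,255,255))>0)&(np.hypot(W[...,0]-468,W[...,1]-293)<40);print('btn',m.sum(),np.median(W[m],0) if m.any() else 0)
```

```text
block ((667.0511474609375, 70.01216125488281), (40.165340423583984, 85.75218963623047), 33.35820388793945) 27.418975636539525
btn 900 [471.18350535 291.10633484  61.79183381]
```

The blue vial at (400,53) stands in front of the reader window at (402,20), measured at about 28.0° against 28.2° for the arrow. Next, move to the grey box's button at (471,291), z 62.

```bash
python3 -m crank '[[31,-41,0,0,0,0,0],[31,-41,0,0,0,0,0],[31,-41,0,0,0,0,0],[31,-40,0,0,0,0,0],[0,0,45,0,0,0,0],[0,0,45,0,0,0,0],[0,0,45,0,0,0,0],[0,0,40,0,0,0,0],[0,0,20,0,0,0,0],[0,0,0,0,0,0,0],[0,0,0,0,0,0,0]]'
```

```text
t: 12.35
ee_pos: [474.2, 291.9, 81.8]
tcp_rot: [0.958, 0.287, 0.0, -0.0]
force: [-0.4, 0.0, -0.1]
gripper_width: 0.001
finger_force: 0.0
```

```bash
python3 -m crank '[[-2.5,-1.5,10,0,0,0,0],[0,0,6,0,0,0,0],[0,0,3,0,0,0,0],[0,0,0,0,0,0,0]]'; python3 -m crank '[[0,0,2,0,0,0,0],[0,0,2,0,0,0,0],[0,0,2,0,0,0,0],[0,0,0,0,0,0,0]]'
```

```text
t: 12.85
ee_pos: [470.2, 291.3, 62.2]
tcp_rot: [0.958, 0.287, -0.0, 0.0]
force: [-0.4, 0.2, -0.5]
gripper_width: 0.003
finger_force: 0.0
t: 13.35
ee_pos: [470.5, 291.4, 56.3]
tcp_rot: [0.958, 0.287, 0.0, -0.0]
force: [-1.2, 0.5, 4.6]
gripper_width: -0.004
finger_force: 2.3
```

```bash
python3 -m crank '[[0,0,0.8,0,0,0,0],[0,0,0.7,0,0,0,0],[0,0,0.5,0,0,0,0],[0,0,0,0,0,0,0],[0,0,0,0,0,0,0]]'
```

```text
t: 13.98
ee_pos: [470.6, 291.5, 55.8]
tcp_rot: [0.958, 0.287, 0.0, -0.0]
force: [-5.4, -3.6, 21.6]
gripper_width: -0.0
finger_force: 10.8
```

The button is bottomed (21 N on the stop). Release, rise clear and check.

```bash
python3 -m crank '[[0,0,-4,0,0,0,0],[0,0,-10,0,0,0,0],[0,0,-40,0,0,0,0],[0,0,-50,0,0,0,0],[0,0,-50,0,0,0,0],[0,0,-50,0,0,0,0],[-31,41,-10,0,0,0,0],[-31,41,0,0,0,0,0],[-31,41,0,0,0,0,0],[-31,40,0,0,0,0,0],[0,0,0,0,0,0,0],[0,0,0,0,0,0,0]]'; python3 st.py
python3 - <<'E'
from h import *
s=read_state();C=cam('wrist',s);p,d=grab_frame('wrist');W=cloud(C,d);h=cv2.cvtColor(p,cv2.COLOR_RGB2HSV)
m=(cv2.inRange(h,(45,80,20),(85,255,255))>0)&(np.hypot(W[...,0]-468,W[...,1]-293)<40);print('btn',m.sum(),np.median(W[m],0))
E
```

```text
t: 15.48
ee_pos: [456.6, 87.2, 268.5]
tcp_rot: [0.958, 0.287, 0.0, -0.0]
force: [0.8, 0.0, 0.0]
gripper_width: -0.001
finger_force: 0.0
[456.62840123  87.17678993 268.53214514] toolx 33.31766244440651 rel [ -32.88961026 -116.12971896] [0.82888718 0.02461287 0.01675496]
wrist blue 659 [640.5  57.6  80.2] blue angle 28.080113235472226
wrist red 473 [500.  100.4  80.1] blue angle 27.44040444535429
wrist green 372 [457.1 -40.7  80.1] blue angle 28.273725690055358
top green 64 [453.5 -40.5  80.6] blue angle 27.269736405751814
btn 951 [471.11700288 290.92357751  61.79758248]
```

The button is back up at z 61.8, the carousel hasn't moved, and the robot is clear.

```bash
python3 -c "
from plant import *
print(sign_off())"
```

```text
the job is handed in; nothing more can be done
None
```

I pushed the blue-capped vial round to the reader (about 28.0° measured against 28.2° for the arrow), pressed the green start button fully, let it spring back, moved clear and handed the job in; sign-off gave no verdict.

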